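Check a propped pine board for damp with a ball-head moisture meter

ROBOT

A 6-joint arm with a two-finger parallel gripper is mounted at the origin on the work surface. World frame = base frame: x ahead of the robot, y to its left, z up, the work surface at z = 0. Lengths are in m, angles in rad, forces in N, time in s.
With the tool pointing down it reaches from about 0.4 to 0.825 m from the base axis. Payload 7 kg.
Tool frame: the origin (TCP) lies on the centre line of the jaws, within the pads' length; the fingertips stand 22 mm ahead of it and the grasp point (between the pads) lies 3 mm ahead of it (arm.tcp_to_tips is the distance from the TCP to the fingertips, in m); z points along the fingers, y is the line along which they close (so a half turn about z gives the same grasp; the last joint's range is limited). The gripper opens to 88 mm and grips with 3 to 60 N. Pads are 19 mm wide; open, the fingers measure 130 mm over their backs; the gripper's body (78 mm by 193 mm) begins 47 mm behind the grasp point.
Start: joints at [-1.039, 0.359, 0.012, 0, -1.224, -0.288], TCP at [0.163, -0.655, 0.249] pointing down, gripper open.
Joint ranges: [-3.07, 3.07], [-1.43, 2.12], [-1.02, 1.25], [-3.03, 1.67], [-3.05, -0], [-3.03, 3.03]. Speed limits (rad/s): [2.39, 2.39, 3.01, 3.14, 3.14, 3.14].

INTERFACE

Orientations are given as [roll, pitch, yaw] about the fixed x, y, z axes, in that order (R = Rz(yaw) Ry(pitch) Rx(roll)).
In Python, from station import arm gives the robot as it stands.
- The arm moves only by the tool jog_arm, never from a script. Its argument "targets" is a list of rows, each an object of numbers: "dx", "dy", "dz": the shift along the tool's x, y, z in mm; "rx", "ry", "rz": the turn, a rotation vector about the tool's x, y, z in rad; "gripper": the closure, from 0 (fully open) to 1 (shut). In form: [{"dx": .., "dy": .., "dz": .., "rx": .., "ry": .., "rz": .., "gripper": ..}, ...]. A call has exactly 8 rows; each row is the pose to reach, as a shift and turn from the pose commanded when the call began, along the tool's axes at that moment; what a row does not reach only later rows make up. A row lasts 1/12 s, in which the tool goes at most 41.7 mm and 7.16 degrees, less where a joint would pass 70% of its speed; a pose out of reach is approached as far as the arm can. A call with a gripper value outside its range is refused whole. The fingers move at their own pace and stop on an object; "force" is the grip in N (left out, the last holds). Time passes only in rows, so rows that repeat a pose let the fingers close, or fill a call up. It gives the time, the measured TCP pose, the force, the opening and the grip force at its end, in the units of the state.
- arm.get_state(): the state, without advancing time (a new reading comes with each control period).
- arm.grab_frame(name): name is "scene" or "top" or "wrist"; returns a dict with "frame" (480x640x3 uint8, red, green, blue), "z_map" (480x640 float32, m along the optical axis (not along the pixel's ray), 0 where there is no reading), "fx", "fy", "cx", "cy" (pixels), "view" (4x4, takes a point from world to camera coordinates). Camera axes: x right, y down, z forward; pixel columns grow to the right and rows downward; lengths in m; the calibration is good to about 2 mm. The wrist camera is an equidistant fisheye: a pixel r from the principal point sees the ray r / f radians off the axis. A picture is of the moment at which its call begins.
- arm.job_done(): hands the job in; it is judged then, once.
The state is a dict: "t": time; "q": joint angles; "qd": joint speeds; "joint_efforts": joint torques, N m; "eef_pos": TCP position; "ee_rot": TCP orientation; "force": force on the tool from outside, world axes, zero at the start; "moment": the same for the moment, N m; "width": finger opening in m; "gripper_force": force on a finger pad.
Only numpy, scipy, OpenCV 4.12 (cv2) and the standard library are available. Lean on these libraries where they do the work, as an engineer would, in place of code of your own. Each camera call takes 0.05 s, during which the arm holds its last target. There are 200 camera calls.

TASK

Check the sloping pine board for damp: take the orange moisture meter out of its dock, prove it first by holding it upright with its sprung ball lightly pressed on the dock's round steel check pad for a second, then hold the ball on the board inside the blue ring with the meter square to the board's sloping face. Each time let the ball go in about halfway, never to the end of its spring, and leave the canister, dish and skewer case where they are. The job finishes while the gripper is still holding the meter steadily on the ring.

Things in the scene. Friction and masses are not known exactly. Their poses are not given: they have to be found in the camera images.
- meter_grip (a point): Where to grip the loose orange moisture meter (about 165 g): on its long axis, 32 mm below its upper end. Its body is a plain block 28 mm thick (x, screen on the -x side), 36 mm wide (y, ribbed sides) and 100 mm long (z, from the ball end up to the plain end). With the spring out the ball's tip is 110 mm from this point along -z. At the start it stands upright in the dock, ball down
- meter_tip (a point): The tip of the meter's sprung steel ball (16 mm across, on a 9 mm stem), the point farthest along the meter's -z, on its axis; moves with the ball. Axes as the meter's: z points up the meter from ball to handle
- head (a joint): How far the ball is pushed into the meter, m: 0 is fully out, 0.012 is the end of its spring. The spring resists with 0.5 N at 0 plus 0.5 N for each mm (3.5 N at 6 mm, 6.5 N at the end), along the meter's long axis
- meter: The same meter, axes as meter_grip; its origin is on the axis where the block meets the black neck, 68 mm below meter_grip and 42 mm above the ball's tip. At the start it stands 3 mm loose in the dock's pocket, its upper 76 mm showing; it draws straight up, and its ball clears the pocket's rim after 66 mm
- dock: The meter's grey plastic dock, fixed, 64 x 172 mm, origin at the centre of its underside on the shelf, z up. Its pocket tower (58 x 70 mm, 75 mm high) is centred 45 mm along its +y; its check-pad step (22 mm high) is on its -y side
- check_pad (a point): Centre of the top of the round steel check pad (34 mm across, level, 23.5 mm above the shelf, ringed in black) on the dock's low step, 90 mm from the pocket's centre along the dock's -y. z up
- board: The pine board, fixed: 140 mm deep, 300 mm long, 19 mm thick, sloping at 20 degrees, its low long edge on the shelf and its other propped on a 30 mm batten. Origin on the shelf below its middle; y along its length; level x points uphill; z vertical (not the slope's normal: see ring). The face's middle is 42 mm above the shelf
- ring (a point): Centre of the blue crayon ring (44 mm across outside, line 4 mm wide) on the board's upper face; it lies within 80 mm of the middle of the board's length, half-way up the slope. x points uphill in the sloping face, y along the board, z square out of the sloping face
- canister: Lidded aluminium canister, loose, 90 mm across, 122 mm high with its black knob; origin at the centre of its underside. Leave alone
- dish: White ceramic dish, loose, 130 mm across, 40 mm high; origin at the centre of its underside. Leave alone
- skewer_case: Green plastic skewer case lying flat, loose, 48 x 272 mm, 27 mm high, long along its y; origin at the centre of its underside. Leave alone
Mind the look-alikes: they are no part of the job. Of the things that look like the meter, the middle-sized one is meant. What is shaped like the dock but green is not meant.

How it is judged:
By the outcome, as a careful person would: the job done as asked, in the order asked, and still so for the second after the job is handed in, while the arm keeps its last pose, push and grip.
It also fails if it takes over 54 s, if anything falls off the work surface, if the arm or the gripper's body presses on something with over 40 N, if the wrist force passes 120 N, or if a joint passes its speed limit or range.

## Working session

There is one attempt and no reset: what is moved stays moved. The work goes in short steps, Python scripts to look and compute and a tool call to move; the robot and the scene stay as the last step left them, time stands still between calls to the robot, and variables do not carry over. Pictures are saved under pics/ and viewed, at most 10 in all, crops included, and the job is handed in when it is done.

Besides the shell and the picture viewer there is one more tool, called after ">>>" in YAML: its name, and indented under it one key for each argument. jog_arm: Moves the arm, as the interface text tells. Its arguments: {"type":"object","properties":{"targets":{"type":"array","items":{"type":"object","properties":{"dx":{"type":"number"},"dy":{"type":"number"},"dz":{"type":"number"},"rx":{"type":"number"},"ry":{"type":"number"},"rz":{"type":"number"},"gripper":{"type":"number"}}}},"force":{"type":"number"}},"required":["targets"]}

```bash
mkdir -p pics; ls; python3 - <<'E'
from station import arm
import cv2, numpy as np
s=arm.get_state(); print(s)
ims=[]
for n in("scene","top"):
    f=arm.grab_frame(n); np.savez(''+n+'.npz',**f); 
    cv2.imwrite(f'pics/{n}0.png',f["frame"][:,:,::-1]); print(n,f["fx"],f["fy"],f["cx"],f["cy"],f["view"].round(3).tolist())
E
```

```text
pics
{'t': 0.0, 'q': array([-1.03889170e+00,  3.59378001e-01,  1.10365529e-02, -3.70738200e-04,
       -1.22408138e+00, -2.88108946e-01]), 'qd': array([ 1.60528701e-04,  5.38235751e-04, -5.19144478e-05, -4.63262627e-04,
        1.07718817e-03,  1.04674780e-03]), 'joint_efforts': array([ 8.43229445e-04, -5.82723391e+01,  2.93057603e+01,  6.99736610e+00,
        6.83259394e-03, -1.50262285e-04]), 'eef_pos': array([ 0.16281177, -0.65459354,  0.24761498]), 'ee_rot': array([ 3.13993416e+00, -1.28050903e-04, -2.89792313e+00]), 'force': array([-0.45727157,  0.87602276,  0.18152475]), 'moment': array([0.02403327, 0.05188557, 0.04441891]), 'gripper_force': 0.0, 'width': 0.08741163043100247}
scene 595.6390909219749 595.6390909219749 327.7279773160269 245.75751928360995 [[-0.214, 0.977, -0.016, 0.083], [0.822, 0.171, -0.544, -0.463], [-0.528, -0.13, -0.839, 1.606], [0.0, 0.0, 0.0, 1.0]]
top 474.29742537662673 474.29742537662673 321.0077412204993 247.39043196998583 [[0.005, -1.0, 0.017, 0.032], [-0.997, -0.006, -0.072, 0.639], [0.072, -0.016, -0.997, 1.095], [0.0, 0.0, 0.0, 1.0]]
```

View pics/scene0.png

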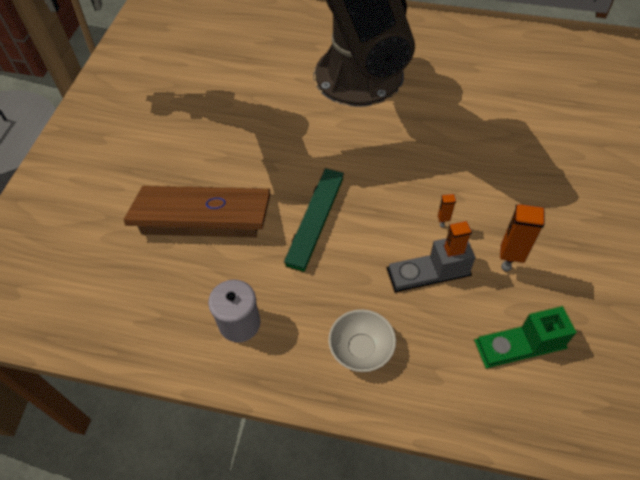

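View pics/top0.png

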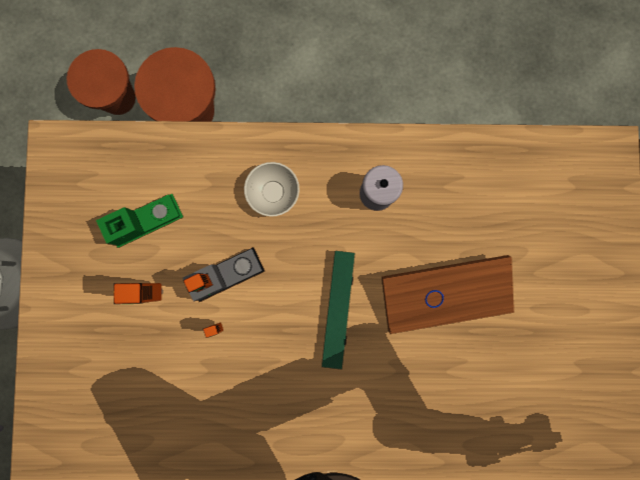

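The scene view shows the grey dock with the middle-sized meter at (458,240), its pad at (410,271), and the ring at (216,203). In the top view they are at (197,283), (243,266) and (434,299). The decoys are the green dock and the large and small orange meters.

```bash
cat > h.py <<'E'
import numpy as np, cv2
def world(f,m):
    """world points of mask pixels by depth (pinhole views)"""
    v,u=np.nonzero(m&(f["z_map"]>0)); z=f["z_map"][v,u]
    c=np.c_[(u-f["cx"])/f["fx"]*z,(v-f["cy"])/f["fy"]*z,z]
    V=f["view"]; return (c-V[:3,3])@V[:3,:3]
def ray_plane(f,u,v,p0,n):
    V=f["view"]; d=V[:3,:3].T@np.array([(u-f["cx"])/f["fx"],(v-f["cy"])/f["fy"],1]); o=-V[:3,:3].T@V[:3,3]
    return o+d*(np.dot(np.subtract(p0,o),n)/np.dot(d,n))
def load(n): return dict(np.load(n+'.npz'))
def box(x0,y0,x1,y1):
    m=np.zeros((480,640),bool); m[y0:y1,x0:x1]=1; return m
E
python3 - <<'E'
from h import *
np.set_printoptions(precision=4,suppress=True)
B={'top':dict(m=(175,265,225,305),p=(225,245,268,290),b=(378,250,520,338)),'scene':dict(m=(440,215,475,265),p=(385,255,432,295),b=(120,180,275,240))}
for n in('top','scene'):
    f=load(n); hsv=cv2.cvtColor(f["frame"],cv2.COLOR_RGB2HSV); h,s,v=[hsv[...,i].astype(int) for i in range(3)]
    print(n)
    P=world(f,(h<15)&(s>200)&(v>120)&box(*B[n]['m'])); t=P[P[:,2]>np.percentile(P[:,2],90)-.012]
    zt=np.median(t[:,2]); 
    t=P[abs(P[:,2]-zt)<.004]; r=cv2.minAreaRect((t[:,:2]*1000).astype(np.float32)); print('meter top',len(t),zt,r)
    # whole dock, grey
    g=(s<60)&(v>30)&box(*( (175,240,270,310) if n=='top' else (380,235,480,295)))
    P=world(f,g); 
    for lo,hi in((.016,.03),(.068,.082)):
        t=P[(P[:,2]>lo)&(P[:,2]<hi)]
        if len(t)>5: print('dock z',lo,len(t),np.median(t[:,2]),cv2.minAreaRect((t[:,:2]*1000).astype(np.float32)))
    # ring
    bl=(h>100)&(h<135)&(s>90)&box(*B[n]['b']); R=world(f,bl)
    ys,xs=np.nonzero(bl); e=cv2.fitEllipse(np.c_[xs,ys].astype(np.float32)); print('ring px',len(xs),e,'pts mean',R.mean(0),R.min(0),R.max(0))
    w=box(*B[n]['b'])&(h<15)&(s>100); Q=world(f,w); Q=Q[Q[:,2]>.012]
    for _ in range(4):
        A=np.c_[Q[:,:2],np.ones(len(Q))]; k=np.linalg.lstsq(A,Q[:,2],rcond=None)[0]; Q=Q[abs(A@k-Q[:,2])<.004]
    nn=np.r_[-k[:2],1]; nn/=np.linalg.norm(nn); print('board',len(Q),nn,'tilt',np.degrees(np.arccos(nn[2])),'uphill',np.degrees(np.arctan2(k[1],k[0])),'center',Q.mean(0),cv2.minAreaRect((Q[:,:2]*1000).astype(np.float32)))
    u,vv=(xs.max()+xs.min())/2,(ys.max()+ys.min())/2
    print('ring',ray_plane(f,*e[0],Q.mean(0),nn))
    # pad
    x0,y0,x1,y1=B[n]['p']
    G=cv2.cvtColor(f["frame"],cv2.COLOR_RGB2GRAY)[y0:y1,x0:x1]
    cv2.imwrite(f'pics/pad_{n}.png',cv2.resize(G,None,fx=6,fy=6,interpolation=cv2.INTER_CUBIC))
    for th in (40,50,60,70): 
        for c in cv2.findContours((G<th).astype(np.uint8),cv2.RETR_CCOMP,cv2.CHAIN_APPROX_NONE)[0]:
            if len(c)>25:
                e=cv2.fitEllipse(c); 
                if e[1][0]/e[1][1]>.5: print('pad?',th,e[0][0]+x0,e[0][1]+y0,e[1],ray_plane(f,e[0][0]+x0,e[0][1]+y0,(0,0,.0235),(0,0,1)))
E
```

```text
top
meter top 218 0.15079691662804584 ((555.8574829101562, 300.03857421875), (26.577091217041016, 35.51201629638672), 27.305034637451172)
dock z 0.016 976 0.022224843177918535 ((582.1132202148438, 243.5883331298828), (58.62174987792969, 128.1710968017578), 25.342147827148438)
dock z 0.068 438 0.07499122193618113 ((555.2213134765625, 299.2627868652344), (57.929229736328125, 70.58171081542969), 25.766538619995117)
ring px 81 ((434.0700378417969, 298.4850769042969), (15.804882049560547, 17.482202529907227), 59.0140380859375) pts mean [ 0.5203 -0.2253  0.0431] [ 0.5008 -0.2456  0.0318] [ 0.5404 -0.2049  0.0518]
board 6599 [-0.332  -0.057   0.9416] tilt 19.685046170266407 uphill 9.741534440040496 center [ 0.5285 -0.2615  0.0428] ((528.434814453125, -262.2376708984375), (133.85052490234375, 299.73382568359375), 9.936203956604004)
ring [ 0.5207 -0.2261  0.0422]
pad? 40 267.4292869567871 273.6166572570801 (13.611266136169434, 17.073486328125) [0.5763 0.1602 0.0235]
pad? 50 270.37918853759766 272.30809211730957 (21.874208450317383, 26.535985946655273) [0.5794 0.1533 0.0235]
pad? 60 272.451660
[... 798 characters left out ...]
05602264404297), 83.14508819580078) pts mean [ 0.5276 -0.2306  0.0458] [ 0.5041 -0.2448  0.0375] [ 0.5415 -0.208   0.0525]
board 2333 [-0.271  -0.0479  0.9614] tilt 15.97174128042412 uphill 10.029799133558376 center [ 0.5177 -0.2623  0.0373] ((533.9746704101562, -259.89398193359375), (136.96334838867188, 300.0931091308594), 9.685290336608887)
ring [ 0.5202 -0.2268  0.0398]
pad? 40 390.75687980651855 298.30030059814453 (27.768301010131836, 30.227575302124023) [0.6683 0.1932 0.0235]
pad? 60 420.2754325866699 254.76613807678223 (51.205081939697266, 79.15023803710938) [0.5526 0.238  0.0235]
pad? 70 412.3929862976074 267.6068296432495 (41.742801666259766, 51.28926086425781) [0.5875 0.226  0.0235]
```

```bash
cat >> h.py <<'E'
from scipy.spatial.transform import Rotation as Ro
def down(yaw): return Ro.from_euler('xyz',[np.pi,0,yaw])
def plan(s,p,R):
    """shift (mm) and rotvec in present tool axes to bring TCP to p, R"""
    R0=Ro.from_euler('xyz',s["ee_rot"]); d=R0.inv().apply(np.subtract(p,s["eef_pos"]))*1000; r=(R0.inv()*R).as_rotvec()
    print('t',round(s["t"],2),'pos',s["eef_pos"].round(4),'d',d.round(1),'r',r.round(4),'F',s["force"].round(2),'w',round(s["width"],4))
E
python3 - <<'E'
from h import *
from station import arm
s=arm.get_state(); yaw=np.radians(26-180)
plan(s,(.5,-.2,.30),down(s["ee_rot"][2])); plan(s,(.556,.300,.25),down(yaw))
for n,b in(('top',(108,278,165,308)),('scene',(495,200,550,275))):
    f=load(n); hsv=cv2.cvtColor(f["frame"],cv2.COLOR_RGB2HSV)
    P=world(f,(hsv[...,0]<15)&(hsv[...,1]>150)&box(*b)); P=P[P[:,2]>.06]
    print(P.min(0),P.max(0))
    d=(P[:,:2]-[.557,.3])@[-np.sin(np.radians(26)),np.cos(np.radians(26))]; e=(P[:,:2]-[.557,.3])@[np.cos(np.radians(26)),np.sin(np.radians(26))]
    print('along y',d.min(),d.max(),'x',e.min(),e.max())
E
```

```text
t 0.1 pos [ 0.1628 -0.6546  0.2477] d [-436.9  359.9  -51.8] r [ 0.0015 -0.0002 -0.    ] F [ 1.23 -0.15  0.02] w 0.0879
t 0.1 pos [ 0.1628 -0.6546  0.2477] d [-612.   831.5   -1.1] r [ 0.0015 -0.     -0.21  ] F [ 1.23 -0.15  0.02] w 0.0879
[0.51443231 0.38997209 0.0668624 ] [0.55375012 0.44479517 0.20661042]
along y 0.08485609257092218 0.14718658290901343 x 0.00359202962763393 0.059108006841066624
[0.5144496  0.39217396 0.06100957] [0.55971203 0.44477923 0.20563126]
along y 0.08413017575684559 0.1465838580461381 x 0.006128810424219809 0.06114816167750928
```

The meter has to be gripped across its 28 mm faces, because the large decoy (206 mm high) would foul the gripper body in the other direction.

>>> jog_arm:
  targets:
    - {"dx":-31,"dy":25,"dz":-6,"rz":-0.11}
    - {"dx":-62,"dy":51,"dz":-13,"rz":-0.22}
    - {"dx":-93,"dy":77,"dz":-20,"rz":-0.33}
    - {"dx":-125,"dy":103,"dz":-26,"rz":-0.44}
    - {"dx":-156,"dy":128,"dz":-32,"rz":-0.55}
    - {"dx":-187,"dy":154,"dz":-39,"rz":-0.66}
    - {"dx":-218,"dy":180,"dz":-45,"rz":-0.77}
    - {"dx":-250,"dy":206,"dz":-52,"rz":-0.88}

```text
invalid input at $.targets[0]: expected keys dx, dy, dz, rx, ry, rz, gripper
```

```bash
python3 - <<'E'
from h import *
from station import arm
s=arm.get_state(); plan(s,(.5,-.15,.30),down(np.radians(-85))); 
E
```

```text
t 0.1 pos [ 0.1628 -0.6546  0.2477] d [-449.   408.4  -51.7] r [ 1.4000e-03  9.0000e-04 -1.4143e+00] F [ 1.23 -0.15  0.02] w 0.0879
```

>>> jog_arm:
  targets:
    - {"dx":-31,"dy":26,"dz":-6,"rx":0,"ry":0,"rz":-0.11,"gripper":0}
    - {"dx":-62,"dy":54,"dz":-13,"rx":0,"ry":0,"rz":-0.22,"gripper":0}
    - {"dx":-93,"dy":82,"dz":-20,"rx":0,"ry":0,"rz":-0.33,"gripper":0}
    - {"dx":-124,"dy":110,"dz":-26,"rx":0,"ry":0,"rz":-0.44,"gripper":0}
    - {"dx":-155,"dy":138,"dz":-32,"rx":0,"ry":0,"rz":-0.55,"gripper":0}
    - {"dx":-186,"dy":166,"dz":-39,"rx":0,"ry":0,"rz":-0.66,"gripper":0}
    - {"dx":-217,"dy":194,"dz":-45,"rx":0,"ry":0,"rz":-0.77,"gripper":0}
    - {"dx":-248,"dy":222,"dz":-52,"rx":0,"ry":0,"rz":-0.88,"gripper":0}

```text
t: 0.77
eef_pos: [0.348, -0.3813, 0.2999]
ee_rot: [3.141, 0.0, -2.013]
force: [0.8, 0.4, 0.3]
width: 0.0874
gripper_force: 0.0
```

```bash
python3 - <<'E'
from h import *
from station import arm
s=arm.get_state(); plan(s,(.52,-.05,.30),down(np.radians(-70))); plan(s,(.557,.300,.25),down(np.radians(-64)))
E
```

```text
t 0.77 pos [ 0.348  -0.3813  0.2999] d [-373.1  -13.8   -0. ] r [ 2.000e-04  3.000e-04 -7.908e-01] F [0.81 0.37 0.26] w 0.0874
t 0.77 pos [ 0.348  -0.3813  0.2999] d [-705.3  102.3   50.1] r [ 2.000e-04  3.000e-04 -8.955e-01] F [0.81 0.37 0.26] w 0.0874
```

>>> jog_arm:
  targets:
    - {"dx":-40,"dy":-2,"dz":0,"rx":0,"ry":0,"rz":-0.11,"gripper":0}
    - {"dx":-80,"dy":-4,"dz":0,"rx":0,"ry":0,"rz":-0.22,"gripper":0}
    - {"dx":-120,"dy":-6,"dz":0,"rx":0,"ry":0,"rz":-0.33,"gripper":0}
    - {"dx":-160,"dy":-6,"dz":0,"rx":0,"ry":0,"rz":-0.44,"gripper":0}
    - {"dx":-200,"dy":-4,"dz":0,"rx":0,"ry":0,"rz":-0.55,"gripper":0}
    - {"dx":-240,"dy":0,"dz":0,"rx":0,"ry":0,"rz":-0.66,"gripper":0}
    - {"dx":-280,"dy":4,"dz":0,"rx":0,"ry":0,"rz":-0.77,"gripper":0}
    - {"dx":-320,"dy":8,"dz":0,"rx":0,"ry":0,"rz":-0.88,"gripper":0}

```text
t: 1.43
eef_pos: [0.4787, -0.0893, 0.2999]
ee_rot: [-3.141, 0.0, -1.132]
force: [1.2, -0.6, 0.1]
width: 0.0875
gripper_force: 0.0
```

```bash
python3 - <<'E'
from h import *
from station import arm
s=arm.get_state(); plan(s,(.557,.300,.27),down(np.radians(-64)))
E
```

```text
t 1.43 pos [ 0.4787 -0.0893  0.2999] d [-319.2 -236.2   29.9] r [-0.0001  0.0001 -0.0152] F [ 1.24 -0.61  0.12] w 0.0875
```

>>> jog_arm:
  targets:
    - {"dx":-32,"dy":-24,"dz":3,"rx":0,"ry":0,"rz":-0.015,"gripper":0}
    - {"dx":-64,"dy":-47,"dz":6,"rx":0,"ry":0,"rz":-0.015,"gripper":0}
    - {"dx":-96,"dy":-71,"dz":9,"rx":0,"ry":0,"rz":-0.015,"gripper":0}
    - {"dx":-128,"dy":-95,"dz":12,"rx":0,"ry":0,"rz":-0.015,"gripper":0}
    - {"dx":-160,"dy":-118,"dz":15,"rx":0,"ry":0,"rz":-0.015,"gripper":0}
    - {"dx":-192,"dy":-142,"dz":18,"rx":0,"ry":0,"rz":-0.015,"gripper":0}
    - {"dx":-224,"dy":-166,"dz":21,"rx":0,"ry":0,"rz":-0.015,"gripper":0}
    - {"dx":-250,"dy":-185,"dz":24,"rx":0,"ry":0,"rz":-0.015,"gripper":0}

```text
t: 2.1
eef_pos: [0.5417, 0.216, 0.2753]
ee_rot: [3.141, 0.0, -1.122]
force: [0.9, -1.2, 0.7]
width: 0.0875
gripper_force: 0.0
```

```bash
python3 - <<'E'
from h import *
from station import arm
s=arm.get_state(); plan(s,(.557,.300,.25),down(np.radians(-64)))
f=arm.grab_frame("wrist"); np.savez('wrist.npz',**f); cv2.imwrite('pics/w1.png',f["frame"][:,:,::-1])
E
```

```text
t 2.1 pos [0.5417 0.216  0.2753] d [-69.1 -50.2  25.3] r [ 0.0004  0.     -0.0049] F [ 0.92 -1.19  0.71] w 0.0875
```

View pics/w1.png

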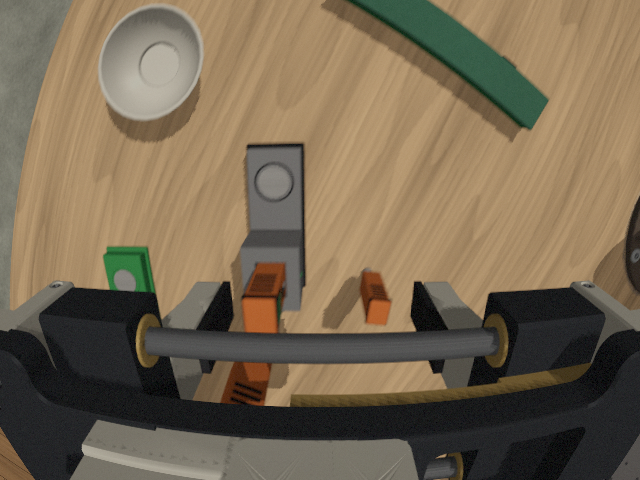

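The wrist view shows the meter's top at about (262,300), between the fingers, and the pad at (274,181). The dock is square to the tool.

```bash
cat >> h.py <<'E'
def fray(f,u,v):
    a=np.subtract(u,f["cx"])/f["fx"]; b=np.subtract(v,f["cy"])/f["fy"]; th=np.hypot(a,b); k=np.tan(th)/np.maximum(th,1e-9)
    c=np.stack([a*k,b*k,np.ones_like(a)],-1); V=f["view"]; return -V[:3,:3].T@V[:3,3], c, c@V[:3,:3]
def fworld(f,m):
    v,u=np.nonzero(m&(f["z_map"]>0)); o,c,d=fray(f,u,v); return o+d*f["z_map"][v,u][:,None]
def fplane(f,u,v,p0,n):
    o,c,d=fray(f,float(u),float(v)); return o+d*(np.dot(np.subtract(p0,o),n)/np.dot(d,n))
E
python3 - <<'E'
from h import *
f=load('wrist'); hsv=cv2.cvtColor(f["frame"],cv2.COLOR_RGB2HSV); h,s,v=[hsv[...,i].astype(int) for i in range(3)]
P=fworld(f,(h<15)&(s>150)&box(235,255,300,335)); print(np.percentile(P[:,2],[5,50,95,99])); zt=np.percentile(P[:,2],95)
t=P[abs(P[:,2]-zt)<.005]; print(len(t),cv2.minAreaRect((t[:,:2]*1000).astype(np.float32)))
P=fworld(f,(s<70)&box(235,140,310,315)); 
for lo,hi in((.016,.03),(.068,.082)):
    t=P[(P[:,2]>lo)&(P[:,2]<hi)]; print(lo,len(t),np.median(t[:,2]),cv2.minAreaRect((t[:,:2]*1000).astype(np.float32)))
G=cv2.cvtColor(f["frame"],cv2.COLOR_RGB2GRAY); x0,y0=250,158; S=G[158:205,250:300]; print(S[23,::2])
for th in(55,65,75,85):
    for c in cv2.findContours((S<th).astype(np.uint8),cv2.RETR_CCOMP,cv2.CHAIN_APPROX_NONE)[0]:
        if len(c)>50:
            e=cv2.fitEllipse(c)
            print(th,np.round(e[0],1)+[x0,y0],np.round(e[1],1),fplane(f,e[0][0]+x0,e[0][1]+y0,(0,0,.0235),(0,0,1)).round(4))
E
```

```text
[0.08322029 0.14920567 0.15226018 0.33117142]
1198 ((557.8231201171875, 299.0440979003906), (28.07200813293457, 35.00498962402344), 25.511972427368164)
0.016 4566 0.02266517610066976 ((577.6798706054688, 257.9890441894531), (58.348968505859375, 159.19992065429688), 25.7384033203125)
0.068 2026 0.07530702664123912 ((557.3622436523438, 300.4002380371094), (58.31087875366211, 71.3932876586914), 24.504026412963867)
[107 111  72  94 120 133 131 133 134 132 132 133 134 132 133 132 131 133
 131 123 111  71  93 109 107]
75 [269.8 179.2] [41.  47.1] [0.6011 0.2198 0.0235]
85 [273.2 181.4] [38.6 39.1] [0.5969 0.2204 0.0235]
85 [272.9 180.5] [35.  37.7] [0.5976 0.2197 0.0235]
```

>>> jog_arm:
  targets:
    - {"dx":-25,"dy":-18,"dz":0,"rx":0,"ry":0,"rz":0,"gripper":0}
    - {"dx":-50,"dy":-36,"dz":5,"rx":0,"ry":0,"rz":0,"gripper":0}
    - {"dx":-69,"dy":-50,"dz":15,"rx":0,"ry":0,"rz":0,"gripper":0}
    - {"dx":-69,"dy":-50,"dz":40,"rx":0,"ry":0,"rz":0,"gripper":0}
    - {"dx":-69,"dy":-50,"dz":65,"rx":0,"ry":0,"rz":0,"gripper":0}
    - {"dx":-69,"dy":-50,"dz":90,"rx":0,"ry":0,"rz":0,"gripper":0}
    - {"dx":-69,"dy":-50,"dz":110,"rx":0,"ry":0,"rz":0,"gripper":0}
    - {"dx":-69,"dy":-50,"dz":125,"rx":0,"ry":0,"rz":0,"gripper":0}

```text
t: 2.82
eef_pos: [0.5559, 0.2964, 0.1482]
ee_rot: [3.138, -0.001, -1.123]
force: [-0.0, -1.2, -0.0]
width: 0.0876
gripper_force: 0.0
```

```bash
python3 - <<'E'
from h import *
from station import arm
s=arm.get_state(); plan(s,(.5575,.2995,.122),down(np.radians(25.7-90)))
E
```

```text
t 2.82 pos [0.5559 0.2964 0.1482] d [-2.1 -2.9 26.2] r [ 0.0031 -0.0006 -0.0007] F [-0.01 -1.15 -0.04] w 0.0876
```

>>> jog_arm:
  targets:
    - {"dx":-1,"dy":-2,"dz":9,"rx":0,"ry":0,"rz":0,"gripper":0}
    - {"dx":-1,"dy":-2,"dz":17,"rx":0,"ry":0,"rz":0,"gripper":0}
    - {"dx":-1,"dy":-2,"dz":24,"rx":0,"ry":0,"rz":0,"gripper":0}
    - {"dx":-1,"dy":-2,"dz":26,"rx":0,"ry":0,"rz":0,"gripper":0}
    - {"dx":-1,"dy":-2,"dz":26,"rx":0,"ry":0,"rz":0,"gripper":0}
    - {"dx":-1,"dy":-2,"dz":26,"rx":0,"ry":0,"rz":0,"gripper":0.3}
    - {"dx":-1,"dy":-2,"dz":26,"rx":0,"ry":0,"rz":0,"gripper":0.3}
    - {"dx":-1,"dy":-2,"dz":26,"rx":0,"ry":0,"rz":0,"gripper":0.3}
  force: 30

```text
t: 3.48
eef_pos: [0.5586, 0.2992, 0.1257]
ee_rot: [-3.14, 0.0, -1.123]
force: [-0.6, -0.4, 0.6]
width: 0.0731
gripper_force: 0.0
```

```bash
python3 - <<'E'
from h import *
from station import arm
s=arm.get_state(); plan(s,(.5575,.2995,.122),down(np.radians(25.7-90)))
E
```

```text
t 3.48 pos [0.5586 0.2992 0.1257] d [-0.8  0.8  3.7] r [-0.0012  0.0004 -0.0005] F [-0.62 -0.38  0.56] w 0.0731
```

>>> jog_arm:
  targets:
    - {"dx":0,"dy":0.5,"dz":3,"rx":0,"ry":0,"rz":0,"gripper":0.3}
    - {"dx":0,"dy":0.5,"dz":3,"rx":0,"ry":0,"rz":0,"gripper":0.5}
    - {"dx":0,"dy":0.5,"dz":3,"rx":0,"ry":0,"rz":0,"gripper":0.6}
    - {"dx":0,"dy":0.5,"dz":3,"rx":0,"ry":0,"rz":0,"gripper":0.8}
    - {"dx":0,"dy":0.5,"dz":3,"rx":0,"ry":0,"rz":0,"gripper":1}
    - {"dx":0,"dy":0.5,"dz":3,"rx":0,"ry":0,"rz":0,"gripper":1}
    - {"dx":0,"dy":0.5,"dz":3,"rx":0,"ry":0,"rz":0,"gripper":1}
    - {"dx":0,"dy":0.5,"dz":3,"rx":0,"ry":0,"rz":0,"gripper":1}
  force: 30

```text
t: 4.15
eef_pos: [0.5578, 0.2987, 0.1219]
ee_rot: [-3.142, 0.0, -1.123]
force: [-0.7, 0.5, 0.1]
width: 0.028
gripper_force: 30.0
```

```bash
python3 - <<'E'
from h import *
from station import arm
for _ in range(2): 
    s=arm.get_state(); plan(s,(.5575,.2995,.122),down(np.radians(25.7-90)));print(s["moment"],s["gripper_force"]); arm.grab_frame("top")
E
```

```text
t 4.15 pos [0.5578 0.2987 0.1219] d [-0.9 -0.1 -0.1] r [-0.      0.     -0.0006] F [-0.67  0.51  0.09] w 0.028
[0.03133068 0.1377345  0.03562008] 29.996454119682312
t 4.2 pos [0.5578 0.2987 0.1219] d [-0.9 -0.  -0.1] r [-0.     -0.     -0.0005] F [0.6  1.16 0.83] w 0.0279
[0.01427868 0.15775217 0.00700123] 29.996576607227325
```

>>> jog_arm:
  targets:
    - {"dx":0,"dy":0,"dz":-6,"rx":0,"ry":0,"rz":0,"gripper":1}
    - {"dx":0,"dy":0,"dz":-18,"rx":0,"ry":0,"rz":0,"gripper":1}
    - {"dx":0,"dy":0,"dz":-32,"rx":0,"ry":0,"rz":0,"gripper":1}
    - {"dx":0,"dy":0,"dz":-46,"rx":0,"ry":0,"rz":0,"gripper":1}
    - {"dx":0,"dy":0,"dz":-60,"rx":0,"ry":0,"rz":0,"gripper":1}
    - {"dx":0,"dy":0,"dz":-74,"rx":0,"ry":0,"rz":0,"gripper":1}
    - {"dx":0,"dy":0,"dz":-86,"rx":0,"ry":0,"rz":0,"gripper":1}
    - {"dx":0,"dy":0,"dz":-92,"rx":0,"ry":0,"rz":0,"gripper":1}

```text
t: 4.92
eef_pos: [0.5585, 0.2991, 0.2166]
ee_rot: [-3.139, 0.001, -1.123]
force: [-1.0, -0.3, -1.5]
width: 0.0278
gripper_force: 30.0
```

>>> jog_arm:
  targets:
    - {"dx":6,"dy":0,"dz":0,"rx":0,"ry":0,"rz":0,"gripper":1}
    - {"dx":20,"dy":0,"dz":0,"rx":0,"ry":0,"rz":0,"gripper":1}
    - {"dx":40,"dy":0,"dz":0,"rx":0,"ry":0,"rz":0,"gripper":1}
    - {"dx":60,"dy":0,"dz":0,"rx":0,"ry":0,"rz":0,"gripper":1}
    - {"dx":78,"dy":0,"dz":0,"rx":0,"ry":0,"rz":0,"gripper":1}
    - {"dx":88,"dy":0,"dz":0,"rx":0,"ry":0,"rz":0,"gripper":1}
    - {"dx":88,"dy":0,"dz":0,"rx":0,"ry":0,"rz":0,"gripper":1}
    - {"dx":88,"dy":0,"dz":0,"rx":0,"ry":0,"rz":0,"gripper":1}

```text
t: 5.58
eef_pos: [0.596, 0.2182, 0.213]
ee_rot: [3.14, -0.0, -1.125]
force: [-0.2, 0.5, -0.8]
width: 0.0276
gripper_force: 30.0
```

```bash
python3 - <<'E'
from h import *
from station import arm
s=arm.get_state(); plan(s,(.5965,.2195,.165),down(np.radians(25.7-90)))
f=arm.grab_frame("scene"); np.savez('scene1.npz',**f)
cv2.imwrite('pics/s1.png',cv2.resize(f["frame"][170:310,340:560,::-1],None,fx=3.5,fy=3.5,interpolation=cv2.INTER_CUBIC))
F=[arm.get_state()["force"]]
for n in range(4): arm.grab_frame("top"); F.append(arm.get_state()["force"])
print(np.mean(F,0),np.std(F,0))
E
```

```text
t 5.58 pos [0.596  0.2182 0.213 ] d [-0.9 -1.1 48. ] r [ 0.0013 -0.0001 -0.0023] F [-0.15  0.47 -0.77] w 0.0276
[ 0.00940425 -0.08687986 -1.50171767] [0.30220807 0.55829752 0.31183994]
```

View pics/s1.png

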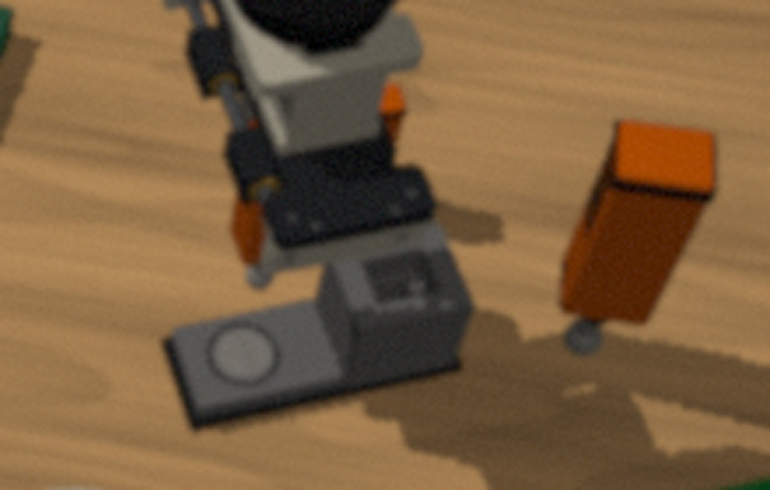

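The meter is held and the dock's pocket is empty. The ball shows at crop (258,276) and the pad at (243,355).

```bash
python3 - <<'E'
from h import *
f=load('scene1'); 
for z in(.1,.108): print(ray_plane(f,340+258/3.5,170+276/3.5,(0,0,z),(0,0,1)))
print(world(f,box(412,247,416,252))[::3], ray_plane(f,340+243/3.5,170+355/3.5,(0,0,.0235),(0,0,1)))
E
```

```text
[0.59089636 0.22123195 0.1       ]
[0.59615202 0.22111627 0.108     ]
[[0.59755238 0.21713969 0.11561123]
 [0.59974009 0.21746465 0.11543008]
 [0.59818359 0.22319766 0.11487725]
 [0.59941215 0.22164096 0.11263384]
 [0.60195469 0.22005347 0.11238941]
 [0.601053   0.21853102 0.10686299]
 [0.60191889 0.22423013 0.1100279 ]] [0.59791588 0.22129306 0.0235    ]
```

>>> jog_arm:
  targets:
    - {"dx":0,"dy":0,"dz":6,"rx":0,"ry":0,"rz":0,"gripper":1}
    - {"dx":-0.5,"dy":-0.5,"dz":18,"rx":0,"ry":0,"rz":0,"gripper":1}
    - {"dx":-0.5,"dy":-0.5,"dz":32,"rx":0,"ry":0,"rz":0,"gripper":1}
    - {"dx":-0.5,"dy":-0.5,"dz":46,"rx":0,"ry":0,"rz":0,"gripper":1}
    - {"dx":-0.5,"dy":-0.5,"dz":58,"rx":0,"ry":0,"rz":0,"gripper":1}
    - {"dx":-0.5,"dy":-0.5,"dz":66,"rx":0,"ry":0,"rz":0,"gripper":1}
    - {"dx":-0.5,"dy":-0.5,"dz":71,"rx":0,"ry":0,"rz":0,"gripper":1}
    - {"dx":-0.5,"dy":-0.5,"dz":71,"rx":0,"ry":0,"rz":0,"gripper":1}

```text
t: 6.5
eef_pos: [0.5956, 0.2198, 0.1413]
ee_rot: [3.139, -0.0, -1.123]
force: [-0.4, 0.3, -2.1]
width: 0.0278
gripper_force: 30.0
```

```bash
cat > st.py <<'E'
from h import *
from station import arm
def avg(n=5,cam="top"):
    S=[]
    for _ in range(n): arm.grab_frame(cam); S.append(arm.get_state())
    for k in("eef_pos","ee_rot","force","moment"): print(k,np.mean([s[k] for s in S],0).round(4),np.std([s[k] for s in S],0).round(4))
    print('t',S[-1]["t"],S[-1]["width"],S[-1]["gripper_force"]); return S[-1]
E
python3 - <<'E'
from st import *
s=avg(3); plan(s,(.5965,.2195,.1305),down(np.radians(25.7-90)))
E
```

```text
eef_pos [0.5964 0.2201 0.1429] [0.0002 0.0001 0.0005]
ee_rot [-1.0471e+00 -2.0000e-04 -1.1227e+00] [2.9612e+00 1.0000e-04 0.0000e+00]
force [ 0.2058  0.1634 -1.3557] [0.4834 0.2271 0.1108]
moment [ 0.0247  0.1224 -0.0198] [0.0142 0.0272 0.0306]
t 6.65 0.027808980641604416 29.996369183063507
t 6.65 pos [0.5966 0.2203 0.1435] d [ 0.6  0.4 13. ] r [-0.001  -0.     -0.0004] F [-0.43  0.03 -1.21] w 0.0278
```

>>> jog_arm:
  targets:
    - {"dx":0,"dy":0,"dz":2,"rx":0,"ry":0,"rz":0,"gripper":1}
    - {"dx":0,"dy":0,"dz":4,"rx":0,"ry":0,"rz":0,"gripper":1}
    - {"dx":0,"dy":0,"dz":6,"rx":0,"ry":0,"rz":0,"gripper":1}
    - {"dx":0,"dy":0,"dz":7,"rx":0,"ry":0,"rz":0,"gripper":1}
    - {"dx":0,"dy":0,"dz":8,"rx":0,"ry":0,"rz":0,"gripper":1}
    - {"dx":0,"dy":0,"dz":9,"rx":0,"ry":0,"rz":0,"gripper":1}
    - {"dx":0,"dy":0,"dz":9,"rx":0,"ry":0,"rz":0,"gripper":1}
    - {"dx":0,"dy":0,"dz":9,"rx":0,"ry":0,"rz":0,"gripper":1}

```text
t: 7.32
eef_pos: [0.5962, 0.2201, 0.134]
ee_rot: [-3.141, -0.0, -1.123]
force: [0.2, 0.3, 0.3]
width: 0.0278
gripper_force: 30.0
```

```bash
python3 - <<'E'
from st import *
s=avg(5)
E
```

```text
eef_pos [0.5962 0.2201 0.134 ] [0. 0. 0.]
ee_rot [-3.1414 -0.     -1.1228] [0. 0. 0.]
force [-0.2465 -0.0629  0.1382] [0.7211 0.3591 0.1583]
moment [ 0.0459  0.3079 -0.028 ] [0.0365 0.0171 0.0119]
t 7.5667 0.027812709731370767 29.996224343776703
```

>>> jog_arm:
  targets:
    - {"dx":0,"dy":0,"dz":1,"rx":0,"ry":0,"rz":0,"gripper":1}
    - {"dx":0,"dy":0,"dz":2,"rx":0,"ry":0,"rz":0,"gripper":1}
    - {"dx":0,"dy":0,"dz":3,"rx":0,"ry":0,"rz":0,"gripper":1}
    - {"dx":0,"dy":0,"dz":3.7,"rx":0,"ry":0,"rz":0,"gripper":1}
    - {"dx":0,"dy":0,"dz":3.7,"rx":0,"ry":0,"rz":0,"gripper":1}
    - {"dx":0,"dy":0,"dz":3.7,"rx":0,"ry":0,"rz":0,"gripper":1}
    - {"dx":0,"dy":0,"dz":3.7,"rx":0,"ry":0,"rz":0,"gripper":1}
    - {"dx":0,"dy":0,"dz":3.7,"rx":0,"ry":0,"rz":0,"gripper":1}

```text
t: 8.23
eef_pos: [0.5962, 0.2201, 0.1303]
ee_rot: [-3.141, 0.0, -1.123]
force: [-0.3, -0.1, 1.5]
width: 0.0281
gripper_force: 30.0
```

```bash
python3 - <<'E'
from st import *
s=avg(3); avg(3,"scene"); f=arm.grab_frame("scene")
cv2.imwrite('pics/s2.png',cv2.resize(f["frame"][200:310,360:500,::-1],None,fx=5,fy=5,interpolation=cv2.INTER_CUBIC))
E
```

```text
eef_pos [0.5962 0.2201 0.1302] [0. 0. 0.]
ee_rot [-3.1414  0.     -1.1228] [0. 0. 0.]
force [-0.2287 -0.26    2.302 ] [0.0913 0.2794 0.2944]
moment [ 0.0147  0.3824 -0.0089] [0.0263 0.0182 0.0154]
t 8.3833 0.027716052488660246 29.996105432510376
eef_pos [0.5962 0.2201 0.1302] [0. 0. 0.]
ee_rot [-3.1414 -0.     -1.1228] [0. 0. 0.]
force [-0.6524  0.3972  2.3033] [0.8461 0.4247 0.4246]
moment [ 0.0523  0.3561 -0.0161] [0.015  0.0198 0.0134]
t 8.5333 0.027914214222905718 29.99619573354721
```

View pics/s2.png

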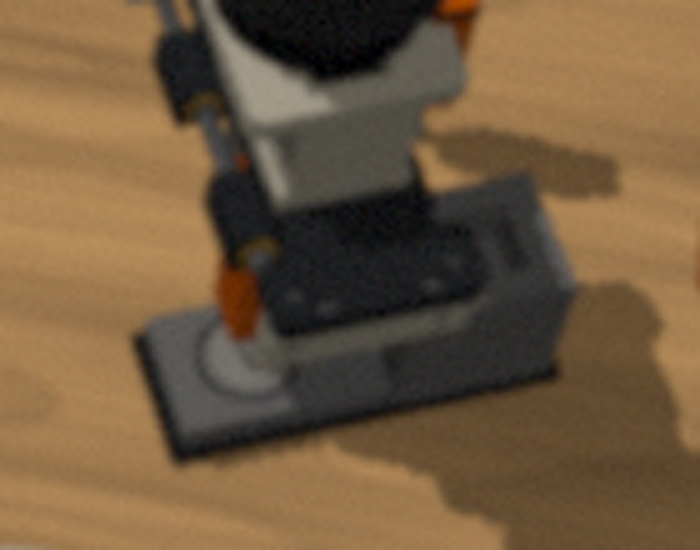

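The ball is on the steel pad at crop (240,370). The force rise of about 3.7 N means it is about 6 mm in, so I hold it there.

>>> jog_arm:
  targets:
    - {"dx":0,"dy":0,"dz":0,"rx":0,"ry":0,"rz":0,"gripper":1}
    - {"dx":0,"dy":0,"dz":0,"rx":0,"ry":0,"rz":0,"gripper":1}
    - {"dx":0,"dy":0,"dz":0,"rx":0,"ry":0,"rz":0,"gripper":1}
    - {"dx":0,"dy":0,"dz":0,"rx":0,"ry":0,"rz":0,"gripper":1}
    - {"dx":0,"dy":0,"dz":0,"rx":0,"ry":0,"rz":0,"gripper":1}
    - {"dx":0,"dy":0,"dz":0,"rx":0,"ry":0,"rz":0,"gripper":1}
    - {"dx":0,"dy":0,"dz":0,"rx":0,"ry":0,"rz":0,"gripper":1}
    - {"dx":0,"dy":0,"dz":0,"rx":0,"ry":0,"rz":0,"gripper":1}

```text
t: 9.25
eef_pos: [0.5962, 0.2201, 0.1302]
ee_rot: [-3.141, 0.0, -1.123]
force: [0.2, 0.5, 2.9]
width: 0.0278
gripper_force: 30.0
```

>>> jog_arm:
  targets:
    - {"dx":0,"dy":0,"dz":0,"rx":0,"ry":0,"rz":0,"gripper":1}
    - {"dx":0,"dy":0,"dz":0,"rx":0,"ry":0,"rz":0,"gripper":1}
    - {"dx":0,"dy":0,"dz":0,"rx":0,"ry":0,"rz":0,"gripper":1}
    - {"dx":0,"dy":0,"dz":0,"rx":0,"ry":0,"rz":0,"gripper":1}
    - {"dx":0,"dy":0,"dz":0,"rx":0,"ry":0,"rz":0,"gripper":1}
    - {"dx":0,"dy":0,"dz":0,"rx":0,"ry":0,"rz":0,"gripper":1}
    - {"dx":0,"dy":0,"dz":0,"rx":0,"ry":0,"rz":0,"gripper":1}
    - {"dx":0,"dy":0,"dz":0,"rx":0,"ry":0,"rz":0,"gripper":1}

```text
t: 9.92
eef_pos: [0.5962, 0.22, 0.1301]
ee_rot: [-3.142, 0.0, -1.123]
force: [0.7, 0.9, 2.2]
width: 0.0283
gripper_force: 30.0
```

>>> jog_arm:
  targets:
    - {"dx":0,"dy":0,"dz":-3,"rx":0,"ry":0,"rz":0,"gripper":1}
    - {"dx":0,"dy":0,"dz":-10,"rx":0,"ry":0,"rz":0,"gripper":1}
    - {"dx":0,"dy":0,"dz":-22,"rx":0,"ry":0,"rz":0,"gripper":1}
    - {"dx":0,"dy":0,"dz":-40,"rx":0,"ry":0,"rz":0,"gripper":1}
    - {"dx":0,"dy":0,"dz":-62,"rx":0,"ry":0,"rz":0,"gripper":1}
    - {"dx":0,"dy":0,"dz":-84,"rx":0,"ry":0,"rz":0,"gripper":1}
    - {"dx":0,"dy":0,"dz":-102,"rx":0,"ry":0,"rz":0,"gripper":1}
    - {"dx":0,"dy":0,"dz":-110,"rx":0,"ry":0,"rz":0,"gripper":1}

```text
t: 10.58
eef_pos: [0.5969, 0.2203, 0.244]
ee_rot: [-3.138, 0.0, -1.123]
force: [0.5, -0.1, -1.8]
width: 0.0275
gripper_force: 30.0
```

```bash
cat >> h.py <<'E'
RING=np.array([.5206,-.2263,.0415]); TILT,UP=np.radians(20),np.radians(9.8)
def board_R(): # tool y against uphill, tool z into the face
    u=np.array([np.cos(UP)*np.cos(TILT),np.sin(UP)*np.cos(TILT),np.sin(TILT)]); n=np.array([-np.cos(UP)*np.sin(TILT),-np.sin(UP)*np.sin(TILT),np.cos(TILT)])
    return Ro.from_matrix(np.c_[np.cross(-u,-n),-u,-n]), n
def ring_pose(h): # TCP with free ball tip h above ring along normal
    R,n=board_R(); return RING+n*(.113+h), R
E
python3 - <<'E'
from h import *
from station import arm
s=arm.get_state(); plan(s,(.58,.02,.25),down(np.radians(-72))); print(ring_pose(.06)[0]); plan(s,*ring_pose(.06)); print(s["q"])
E
```

```text
t 10.58 pos [0.5969 0.2203 0.244 ] d [173.2 102.   -6.5] r [-0.0039  0.0004  0.1341] F [ 0.49 -0.06 -1.84] w 0.0275
[ 0.46229392 -0.23637121  0.20406682]
t 10.58 pos [0.5969 0.2203 0.244 ] d [353.2 319.4  38.6] r [0.343  0.0491 0.2742] F [ 0.49 -0.06 -1.84] w 0.0275
[ 6.60118952e-01  2.96244257e-01 -8.92444781e-02  7.07409911e-04
 -1.18145900e+00 -2.12156458e-01]
```

>>> jog_arm:
  targets:
    - {"dx":10,"dy":9,"dz":0,"rx":0.02,"ry":0,"rz":0.02,"gripper":1}
    - {"dx":30,"dy":27,"dz":0,"rx":0.04,"ry":0,"rz":0.04,"gripper":1}
    - {"dx":55,"dy":50,"dz":0,"rx":0.06,"ry":0.01,"rz":0.06,"gripper":1}
    - {"dx":82,"dy":74,"dz":0,"rx":0.09,"ry":0.01,"rz":0.08,"gripper":1}
    - {"dx":109,"dy":98,"dz":0,"rx":0.12,"ry":0.02,"rz":0.1,"gripper":1}
    - {"dx":136,"dy":122,"dz":0,"rx":0.15,"ry":0.02,"rz":0.12,"gripper":1}
    - {"dx":163,"dy":147,"dz":0,"rx":0.18,"ry":0.02,"rz":0.14,"gripper":1}
    - {"dx":190,"dy":172,"dz":0,"rx":0.2,"ry":0.03,"rz":0.16,"gripper":1}

```text
t: 11.25
eef_pos: [0.5218, -0.0274, 0.2401]
ee_rot: [-2.939, -0.013, -1.286]
force: [1.4, -0.2, -1.3]
width: 0.028
gripper_force: 30.0
```

```bash
python3 - <<'E'
from h import *
from station import arm
s=arm.get_state(); plan(s,*ring_pose(.07)); print(s["q"])
E
```

```text
t 11.25 pos [ 0.5218 -0.0274  0.2401] d [183.  122.7   4.5] r [0.1456 0.0183 0.1135] F [ 1.38 -0.2  -1.32] w 0.028
[ 0.34106444 -0.00202961 -0.48897072  0.03143165 -0.88254599 -0.07211678]
```

>>> jog_arm:
  targets:
    - {"dx":28,"dy":19,"dz":1,"rx":0.02,"ry":0,"rz":0.02,"gripper":1}
    - {"dx":56,"dy":38,"dz":1,"rx":0.05,"ry":0,"rz":0.04,"gripper":1}
    - {"dx":84,"dy":57,"dz":2,"rx":0.07,"ry":0.01,"rz":0.06,"gripper":1}
    - {"dx":112,"dy":76,"dz":3,"rx":0.09,"ry":0.01,"rz":0.08,"gripper":1}
    - {"dx":140,"dy":94,"dz":3,"rx":0.11,"ry":0.02,"rz":0.1,"gripper":1}
    - {"dx":164,"dy":110,"dz":4,"rx":0.13,"ry":0.02,"rz":0.11,"gripper":1}
    - {"dx":180,"dy":120,"dz":4.5,"rx":0.145,"ry":0.018,"rz":0.114,"gripper":1}
    - {"dx":183,"dy":123,"dz":4.5,"rx":0.1456,"ry":0.0183,"rz":0.1135,"gripper":1}

```text
t: 11.92
eef_pos: [0.4587, -0.2375, 0.213]
ee_rot: [-2.794, 0.0, -1.402]
force: [0.7, -0.0, -0.7]
width: 0.0279
gripper_force: 30.0
```

```bash
python3 - <<'E'
from st import *
s=avg(4); plan(s,*ring_pose(.05)); print(s["q"])
for n in("top","wrist"):
    f=arm.grab_frame(n); np.savez(n+'3.npz',**f)
    if n=="wrist": cv2.imwrite('pics/w3.png',f["frame"][:,:,::-1])
E
```

```text
eef_pos [ 0.4597 -0.2361  0.2134] [0.0005 0.0008 0.0002]
ee_rot [-2.7944 -0.     -1.4008] [0.0003 0.0002 0.0011]
force [-0.1731 -0.1341 -1.4811] [0.5015 0.3517 0.3962]
moment [-0.187   1.404  -0.0112] [0.0487 0.0329 0.0309]
t 12.1167 0.0281392742811644 29.996330738067627
t 12.12 pos [ 0.4603 -0.2351  0.2136] d [ 1.6  1.6 19.6] r [ 0.0014 -0.0001  0.0007] F [-0.45  0.22 -1.33] w 0.0281
[-0.18447794 -0.01441529 -0.5155182  -0.17470942 -0.74985436  0.4649937 ]
```

View pics/w3.png

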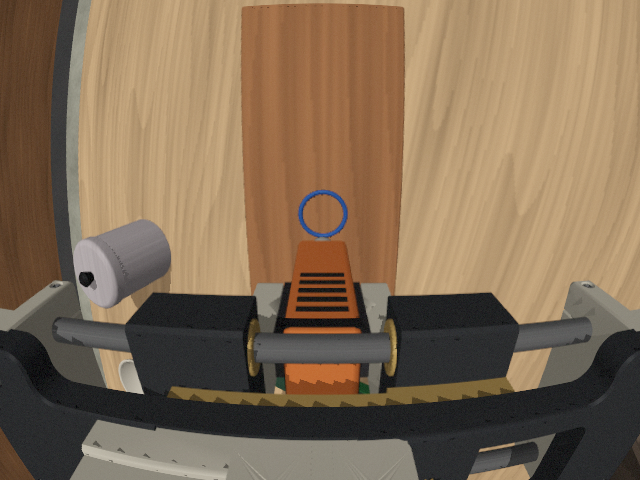

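The wrist view shows the blue ring at (323,213), just ahead of the meter, whose ribbed side is at (322,275). The board fills columns 242–405, parallel to the tool.

```bash
python3 - <<'E'
from h import *
np.set_printoptions(precision=4,suppress=True)
f=load('wrist3'); hsv=cv2.cvtColor(f["frame"],cv2.COLOR_RGB2HSV); h,s,v=[hsv[...,i].astype(int) for i in range(3)]
Q=fworld(f,box(252,60,395,180)); 
for _ in range(4):
    A=np.c_[Q[:,:2],np.ones(len(Q))]; k=np.linalg.lstsq(A,Q[:,2],rcond=None)[0]; Q=Q[abs(A@k-Q[:,2])<.006]
nn=np.r_[-k[:2],1]; nn/=np.linalg.norm(nn); print(len(Q),nn,'tilt',np.degrees(np.arccos(nn[2])),'up',np.degrees(np.arctan2(k[1],k[0])))
bl=(h>100)&(h<135)&(s>90)&box(285,180,365,245); ys,xs=np.nonzero(bl); e=cv2.fitEllipse(np.c_[xs,ys].astype(np.float32)); print(e,xs.min(),xs.max(),ys.min(),ys.max())
print('by fit plane',fplane(f,*e[0],Q.mean(0),nn)); print('by plane through RING',fplane(f,*e[0],RING,board_R()[1]))
R=fworld(f,bl); print(np.median(R,0),R.mean(0)); print('plane z at RING',np.r_[RING[:2],1]@k)
t=load('top3'); hsv=cv2.cvtColor(t["frame"],cv2.COLOR_RGB2HSV); h,s,v=[hsv[...,i].astype(int) for i in range(3)]
# board edges in wrist: rows 100,150
for r in (60,160):
    g=(hsv:=cv2.cvtColor(f["frame"],cv2.COLOR_RGB2HSV))[r,225:420]; vals=cv2.GaussianBlur(f["frame"][r,225:420,2].astype(np.float32).reshape(1,-1),(5,1),0)[0]; d=np.diff(vals); l,rr=225+d[:60].argmin(),225+120+d[120:].argmax(); 
    R0,n=board_R(); mid=fplane(f,l,r,RING,n),fplane(f,rr,r,RING,n); print(r,l,rr,mid,np.linalg.norm(mid[0]-mid[1]))
E
```

```text
17091 [-0.3386 -0.0592  0.9391] tilt 20.105467113182325 up 9.908733088787564
((322.49017333984375, 213.25030517578125), (43.976802825927734, 45.17787170410156), 90.34156799316406) 299 346 190 236
by fit plane [ 0.5221 -0.2268  0.0424]
by plane through RING [ 0.5222 -0.2267  0.0421]
[ 0.5227 -0.2284  0.0441] [ 0.522  -0.2279  0.0441]
plane z at RING 0.04188401940261663
60 240 404 (array([ 0.6106, -0.3495,  0.0662]), array([ 0.4814, -0.3721,  0.0184])) 0.13955393358537183
160 242 402 (array([ 0.5954, -0.263 ,  0.0661]), array([ 0.4665, -0.2855,  0.0184])) 0.1393087427990105
```

```bash
sed -i 's/^RING=.*/RING=np.array([.5218,-.2268,.0421]); TILT,UP=np.radians(20),np.radians(9.9)/' h.py; python3 - <<'E'
from st import *
np.set_printoptions(precision=4,suppress=True)
s=arm.get_state(); f=load('wrist3'); hsv=cv2.cvtColor(f["frame"],cv2.COLOR_RGB2HSV); h,sa,v=[hsv[...,i].astype(int) for i in range(3)]
Rt=Ro.from_euler('xyz',s["ee_rot"]); P=Rt.inv().apply(fworld(f,(h<12)&(sa>190)&box(290,243,360,312))-s["eef_pos"])
print(P.min(0),P.max(0))
for _ in range(4):
    A=np.c_[P[:,1:],np.ones(len(P))]; k=np.linalg.lstsq(A,P[:,0],rcond=None)[0]; P=P[abs(A@k-P[:,0])<.003]
print('x = a*y+b*z+c',k,'deg',np.degrees(np.arctan(k[:2])),len(P),P.min(0),P.max(0))
plan(s,*ring_pose(.01)); plan(s,*ring_pose(0.003))
E
```

```text
[ 0.0131 -0.0137 -0.0157] [0.0175 0.0137 0.0651]
x = a*y+b*z+c [-0.0061 -0.0004  0.0163] deg [-0.3506 -0.0225] 1213 [ 0.0138 -0.0137 -0.0157] [0.0175 0.0135 0.0651]
t 12.22 pos [ 0.4607 -0.2345  0.2137] d [ 2.9  0.8 59.3] r [ 0.0011 -0.0003  0.0006] F [-0.11  0.18 -2.21] w 0.0275
t 12.22 pos [ 0.4607 -0.2345  0.2137] d [ 2.9  0.8 66.3] r [ 0.0011 -0.0003  0.0006] F [-0.11  0.18 -2.21] w 0.0275
```

>>> jog_arm:
  targets:
    - {"dx":1,"dy":0,"dz":5,"rx":0,"ry":0,"rz":0,"gripper":1}
    - {"dx":2,"dy":0,"dz":14,"rx":0,"ry":0,"rz":0,"gripper":1}
    - {"dx":3,"dy":0,"dz":25,"rx":0,"ry":0,"rz":0,"gripper":1}
    - {"dx":4,"dy":0,"dz":36,"rx":0,"ry":0,"rz":0,"gripper":1}
    - {"dx":4,"dy":0,"dz":46,"rx":0,"ry":0,"rz":0,"gripper":1}
    - {"dx":4,"dy":0,"dz":52,"rx":0,"ry":0,"rz":0,"gripper":1}
    - {"dx":4,"dy":0,"dz":55,"rx":0,"ry":0,"rz":0,"gripper":1}
    - {"dx":4,"dy":0,"dz":55,"rx":0,"ry":0,"rz":0,"gripper":1}

```text
t: 12.88
eef_pos: [0.4794, -0.236, 0.1607]
ee_rot: [-2.795, 0.0, -1.399]
force: [0.1, 0.0, -1.6]
width: 0.0281
gripper_force: 30.0
```

```bash
python3 - <<'E'
from st import *
s=avg(10); plan(s,*ring_pose(-.006)); print('free force along normal',)
E
```

```text
eef_pos [ 0.4797 -0.2362  0.1623] [0.0001 0.     0.0003]
ee_rot [-2.7929e+00 -8.0000e-04 -1.3989e+00] [0.0006 0.0002 0.0001]
force [ 0.393  -0.1819 -1.2927] [0.4044 0.7879 0.542 ]
moment [-0.2227  1.4243 -0.0067] [0.0197 0.0266 0.0248]
t 13.3833 0.027810057254926 29.996295869350433
t 13.38 pos [ 0.4797 -0.2362  0.1623] d [-2.   0.6 20.7] r [ 0.0004 -0.001  -0.0006] F [ 0.36  0.43 -0.75] w 0.0278
free force along normal
```

>>> jog_arm:
  targets:
    - {"dx":0,"dy":0.5,"dz":3,"rx":0,"ry":0,"rz":0,"gripper":1}
    - {"dx":0,"dy":0.5,"dz":7,"rx":0,"ry":0,"rz":0,"gripper":1}
    - {"dx":0,"dy":0.5,"dz":11,"rx":0,"ry":0,"rz":0,"gripper":1}
    - {"dx":0,"dy":0.5,"dz":13.5,"rx":0,"ry":0,"rz":0,"gripper":1}
    - {"dx":0,"dy":0.5,"dz":15,"rx":0,"ry":0,"rz":0,"gripper":1}
    - {"dx":0,"dy":0.5,"dz":16.5,"rx":0,"ry":0,"rz":0,"gripper":1}
    - {"dx":0,"dy":0.5,"dz":17.5,"rx":0,"ry":0,"rz":0,"gripper":1}
    - {"dx":0,"dy":0.5,"dz":17.5,"rx":0,"ry":0,"rz":0,"gripper":1}

```text
t: 14.05
eef_pos: [0.4848, -0.2352, 0.145]
ee_rot: [-2.794, -0.0, -1.399]
force: [-1.1, 0.7, -0.7]
width: 0.0275
gripper_force: 30.0
```

```bash
python3 - <<'E'
from st import *
s=avg(10); plan(s,*ring_pose(-.006))
E
```

```text
eef_pos [ 0.4849 -0.2352  0.1454] [0.0001 0.     0.0001]
ee_rot [-2.7935e+00 -5.0000e-04 -1.3988e+00] [0.0002 0.0001 0.    ]
force [-1.7766  0.1047 -0.1454] [0.4513 0.7976 0.594 ]
moment [-0.1063  1.9287  0.0693] [0.0297 0.0444 0.0227]
t 14.55 0.028033004766907933 29.996016919612885
t 14.55 pos [ 0.485  -0.2352  0.1454] d [-2.  -0.1  2.9] r [ 0.0009 -0.0008 -0.0006] F [-1.26  0.16  0.55] w 0.028
```

>>> jog_arm:
  targets:
    - {"dx":0,"dy":0.2,"dz":1,"rx":0,"ry":0,"rz":0,"gripper":1}
    - {"dx":0,"dy":0.5,"dz":2,"rx":0,"ry":0,"rz":0,"gripper":1}
    - {"dx":0,"dy":0.5,"dz":3,"rx":0,"ry":0,"rz":0,"gripper":1}
    - {"dx":0,"dy":0.5,"dz":3,"rx":0,"ry":0,"rz":0,"gripper":1}
    - {"dx":0,"dy":0.5,"dz":3,"rx":0,"ry":0,"rz":0,"gripper":1}
    - {"dx":0,"dy":0.5,"dz":3,"rx":0,"ry":0,"rz":0,"gripper":1}
    - {"dx":0,"dy":0.5,"dz":3,"rx":0,"ry":0,"rz":0,"gripper":1}
    - {"dx":0,"dy":0.5,"dz":3,"rx":0,"ry":0,"rz":0,"gripper":1}

```text
t: 15.22
eef_pos: [0.4859, -0.2352, 0.1426]
ee_rot: [-2.793, -0.001, -1.399]
force: [-0.6, 0.0, 1.8]
width: 0.0277
gripper_force: 30.0
```

```bash
python3 - <<'E'
from st import *
s=avg(10); plan(s,*ring_pose(-.006)); f=arm.grab_frame("wrist"); np.savez('wrist4.npz',**f)
cv2.imwrite('pics/w4.png',cv2.resize(f["frame"][150:330,220:420,::-1],None,fx=3,fy=3))
E
```

```text
eef_pos [ 0.4859 -0.2352  0.1425] [0. 0. 0.]
ee_rot [-2.7929e+00 -8.0000e-04 -1.3988e+00] [0. 0. 0.]
force [-0.0423  0.808   2.1814] [0.5982 0.364  0.4497]
moment [0.3323 0.9097 0.1541] [0.0374 0.1273 0.0402]
t 15.7167 0.02765454900716885 29.99820828437805
t 15.72 pos [ 0.4858 -0.2352  0.1425] d [-2.1 -0.3 -0.1] r [ 0.0004 -0.001  -0.0005] F [-0.47  1.02  2.65] w 0.0277
```

View pics/w4.png

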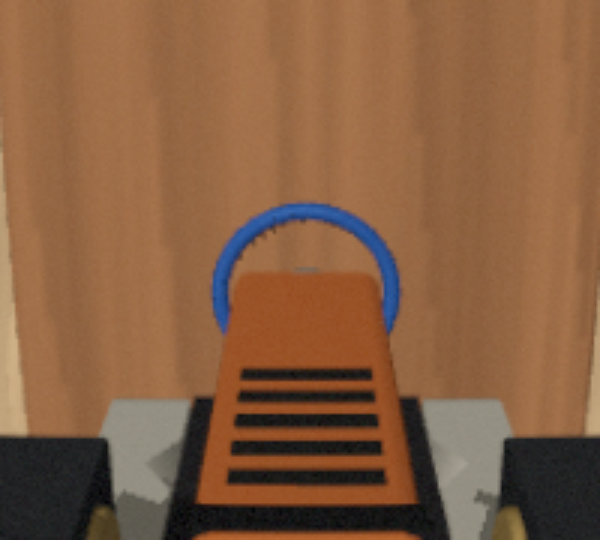

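The ring surrounds the meter's end: its centre is at crop column 306 and the meter's at 307. The force along the normal is about 3.4 N, so the ball is about 6 mm in. I hold once more and check the squareness.

>>> jog_arm:
  targets:
    - {"dx":0,"dy":0,"dz":0,"rx":0,"ry":0,"rz":0,"gripper":1}
    - {"dx":0,"dy":0,"dz":0,"rx":0,"ry":0,"rz":0,"gripper":1}
    - {"dx":0,"dy":0,"dz":0,"rx":0,"ry":0,"rz":0,"gripper":1}
    - {"dx":0,"dy":0,"dz":0,"rx":0,"ry":0,"rz":0,"gripper":1}
    - {"dx":0,"dy":0,"dz":0,"rx":0,"ry":0,"rz":0,"gripper":1}
    - {"dx":0,"dy":0,"dz":0,"rx":0,"ry":0,"rz":0,"gripper":1}
    - {"dx":0,"dy":0,"dz":0,"rx":0,"ry":0,"rz":0,"gripper":1}
    - {"dx":0,"dy":0,"dz":0,"rx":0,"ry":0,"rz":0,"gripper":1}

```text
t: 16.43
eef_pos: [0.4856, -0.2352, 0.1424]
ee_rot: [-2.793, -0.001, -1.399]
force: [1.1, 0.9, 2.1]
width: 0.028
gripper_force: 30.0
```

```bash
python3 - <<'E'
from st import *
s=avg(6); f=load('wrist4'); hsv=cv2.cvtColor(f["frame"],cv2.COLOR_RGB2HSV); h,sa,v=[hsv[...,i].astype(int) for i in range(3)]
Rt=Ro.from_euler('xyz',s["ee_rot"]); P=Rt.inv().apply(fworld(f,(h<12)&(sa>190)&box(290,241,360,312))-s["eef_pos"])
for _ in range(4):
    A=np.c_[P[:,1:],np.ones(len(P))]; k=np.linalg.lstsq(A,P[:,0],rcond=None)[0]; P=P[abs(A@k-P[:,0])<.003]
print(k,np.degrees(k[:2]),P.max(0)); R,n=board_R(); print('face angle deg',np.degrees(np.arccos(-Rt.as_matrix()[:,2]@n)))
E
```

```text
eef_pos [ 0.4857 -0.2352  0.1424] [0. 0. 0.]
ee_rot [-2.7933e+00 -7.0000e-04 -1.3989e+00] [0. 0. 0.]
force [0.8431 0.3835 2.4267] [0.4476 0.5984 0.2708]
moment [-0.0168  0.5078  0.0065] [0.0569 0.0172 0.026 ]
t 16.7333 0.02788271299349134 29.998708069324493
[-0.00705487  0.00077613  0.01603679] [-0.40421435  0.04446899] [0.01719703 0.01320526 0.06500407]
face angle deg 0.07026099332407641
```

```bash
python3 - <<'E'
from st import *
avg(4); print(arm.job_done())
E
```

```text
eef_pos [ 0.4856 -0.2352  0.1424] [0. 0. 0.]
ee_rot [-2.7934e+00 -7.0000e-04 -1.3988e+00] [0. 0. 0.]
force [1.0243 0.4145 2.1369] [0.3908 0.1792 0.5078]
moment [-0.0805  0.5199 -0.0185] [0.0164 0.0207 0.0197]
t 16.9333 0.027875123719377115 29.998725950717926
the job is handed in; nothing more can be done
None
```

Job handed in at 16.9 s: the meter was proved on the check pad for over a second, and is now held square on the blue ring with its ball about 6 mm in; no result came back from the judging.

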